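# Clamp a plaster mould shut and hold the pressure

## Task

The soft pad on the far jaw of the bar clamp has ridden up: press it down until it clicks fully home. Then pump the clamp's trigger until the jaws have drawn the two halves of the plaster mould together and press them firmly but gently, without crushing the plaster, touching the mould with your fingers or shifting the things around it. The brake is worn and gives way under load, so finish still holding handle and trigger squeezed with the pressure on: do not let go, I shall tape the seam meanwhile.

Things in the scene. Friction and masses are not known exactly. Their poses are not given: they have to be found in the camera images.
- clamp: One-hand ratchet bar clamp lying loose on its side, 0.62 kg, 40 mm thick. Origin: on the table under the middle of its grey head; y runs along the steel bar to the far jaw, x points where the jaws stick out, z up. Black handle: x -117 to -19, y -47 to -25, z 4 to 36 mm. The near jaw on the head has a fixed rubber pad facing +y at y = 40 mm.
- pinch (a point): Where to pinch handle and trigger from above, closing along the clamp's y (clamp frame x -60, y -14, z 24 mm): halfway between handle back (y -47) and the front of the released trigger. That span is 65 mm with the trigger released, 39 mm with it squeezed to its stop. Both reach from z 7 to 33 mm.
- trigger (a joint): Trigger angle, rad: 0 released, 0.32 at its stop (27 mm nearer the handle). Its spring (4 N at the pinch) makes it follow an opening finger. A full stroke draws the bar in by one 7 mm tooth; on the way back the pawl clicks over. A free stroke needs up to 15 N of pinch; on the mould a 20 N pinch stalls at about 20 N between the pads; squeezing on, hard, to the stop crushes the plaster (over 36 N).
- trigger_grip: The black finger piece of the trigger, 26 mm high, in front (+y side) of the handle, clamp x -94 to -20. Its origin is the trigger's pivot in the head (clamp frame x 24, y 6, z 20 mm); it swings about z.
- bar (a joint): How far the bar with the far jaw has been drawn in, m: 0 wide open, 0.060 the most. Unloaded pads stand 110 mm apart at 0, so 110 mm minus this value. The two mould halves measure 68 mm together. The brake holds the bar against only about 4 N.
- pad_cap (a joint): How far the slip-on soft pad of the far jaw stands above its home, m: 0 home, about 0.010 to 0.012 at the start. It slides vertically; a detent between 0.008 and 0.002 has to be overcome with about 8 N from above, then it snaps home.
- pad_top (a point): Middle of the flat top of that slip-on pad, the place to press down (top 50 mm along clamp x by 27 mm along y). 45 mm above the table when home. The far jaw under it rests on the table.
- pad_face: The rubber face of the slip-on pad, 44 x 8 x 36 mm, looking along the clamp's -y at the mould; it gives 1 mm for each 6 N and 7.5 mm at most. Origin is not on it: see pad_front.
- pad_front (a point): Middle of the front of that rubber face (moves back with it as it is pressed; the near pad's front is at clamp y = 40 mm).
- mould_near: Half of a plaster mould next to the clamp's head, a pale block 66 (x) x 34 (y) x 48 (z) mm, 0.2 kg, loose, with half a pour hole in its top. Origin: centre of its underside; its y points through the seam to the other half.
- mould_far: The other half, same size, next to the far jaw, axes parallel to the first. Origin: centre of its underside; the seam is shut when the origins are 34 mm apart along y.
- tape_roll: Bystander: roll of masking tape lying flat, 100 mm across, 25 mm high; origin under its centre.
- tall_jar: Bystander: slim jar with lid behind the clamp (a second like it stands fixed beside it), 59 mm across, 111 mm high; origin under its centre.
Things that resemble listed ones, but are neither listed nor needed, are in the scene too. What is shaped like the mould_far but turquoise or yellow is not meant. Leave any green look-alike of the mould_near alone.

How it is judged:
On the way, in this order (a step that is already met when the one before it is completed fails the run):
1. the slip-on pad is pressed home (value of joint pad_cap below 0.002 m), for 0.2 s.
2. the trigger is squeezed (value of joint trigger above 0.19 rad), for 0.02 s.
3. and let back for another stroke (value of joint trigger below 0.13 rad), for 0.02 s.
4. the jaws have drawn the mould halves together, the pad still home (value of joint pad_cap below 0.002 m and y of mould_far in the frame of mould_near below 0.0362 m and value of joint bar above 0.036 m), for 0.2 s.
At the end, for the whole second after the job is handed in: Slip-on pad home within 2 mm; mould halves upright on the table, shut within 2 mm, true within 5 mm and 0.06 rad; far pad presses with 6 to 32 N, the halves on each other with over 5 N; fingers hold handle (over 10 N) and trigger (over 5 N), squeezed over 0.04 rad (value of joint pad_cap below 0.002 m and y of mould_far in the frame of mould_near below 0.0362 m and x of mould_far in the frame of mould_near between -0.005 and 0.005 m and angle between the x axis of mould_far and the x axis of mould_near, either way round below 0.06 rad and angle between each of mould_near, mould_far's own z axis and vertical below 0.06 rad and height (world z) of each of mould_near, mould_far below 0.006 m and contact force between pad_face and mould_far between 6 and 32 N and contact force between mould_near and mould_far above 5 N and value of joint trigger above 0.04 rad and contact force between the fingers and trigger_grip above 5 N and contact force between the fingers and clamp above 10 N); the arm keeps its last pose, push and grip.
It fails at once if the plaster is crushed (over 36 N from the pad) (contact force between pad_face and mould_far above 36 N or contact force between mould_near and mould_far above 42 N).
It fails at once if the fingers push the mould (contact force between the fingers and mould_near above 4 N or contact force between the fingers and mould_far above 4 N).
It fails at once if a bystander is shifted (distance of any of tape_roll, tall_jar from where it was at the start of the episode above 0.03 m).
It also fails if it takes over 48 s, if anything falls off the work surface, if the arm or the gripper's body presses on something with over 40 N, if the wrist force passes 120 N, or if a joint passes its speed limit or range.

## Robot

A 7-joint arm with a two-finger parallel gripper is mounted at the origin on a cart in front of the work surface, level with it; the furniture and walls round the work are solid. World frame = base frame: x ahead of the robot, y to its left, z up, the work surface at z = 0. Lengths are in m, angles in rad, forces in N, time in s.
With the tool pointing down it reaches from about 0.4 to 0.85 m from the base axis. Payload 10.4 kg.
Tool frame: the origin (TCP) lies at the very end of the fingers, on their centre line; the grasp point (between the pads) lies 19 mm behind it; z points along the fingers, y is the line along which they close (so a half turn about z gives the same grasp; the last joint's range is limited). The gripper opens to 87 mm and grips with 3 to 60 N. Pads are 19 mm wide; open, the fingers measure 117 mm over their backs; the gripper's body (75 mm by 190 mm) begins 51 mm behind the grasp point.
Start: joints at [1.21, 0.332, -0.065, 1.46, 0.022, 1.35, -0.088], TCP at [0.207, -0.59, 0.198] pointing down, gripper open.
Joint ranges: [-2.6, 2.6], [-0.5, 2.12], [-1.47, 1.34], [0.16, 2.42], [-1.27, 4.41], [0.06, 2.06], [-2.6, 2.6]. Speed limits (rad/s): [2.22, 2.22, 2.79, 2.79, 3.14, 3.14, 3.14].

## Interface

Orientations are given as a unit quaternion [w, x, y, z].
In Python, from station import ctrl, optics, ticket gives the robot as it stands.
- The arm moves only by the tool servo_tool, never from a script. Its argument "series" is a list of rows, each a list of 7 numbers: the shift along the tool's x, y, z in m, then the turn, a rotation vector about the tool's x, y, z in degrees, then the closure, from -1 (fully open) to 1 (shut). A call has 1 to 12 rows; each row is the pose to reach, as a shift and turn from the pose commanded when the call began, along the tool's axes at that moment; what a row does not reach only later rows make up. A row lasts 1/12 s, in which the tool goes at most 41.7 mm and 7.16 degrees, less where a joint would pass 70% of its speed; a pose out of reach is approached as far as the arm can. A call with a gripper value outside its range is refused whole. The fingers move at their own pace and stop on an object; the grip force is fixed at half the most. Time passes only in rows, so rows that repeat a pose let the fingers close. It gives the time, the measured TCP pose, the force, the opening and the grip force at its end, in the units of the state.
- ctrl.get_state(): the state, without advancing time (a new reading comes with each control period).
- optics.snapshot(name): name is "side" or "top" or "wrist"; returns a dict with "color" (384x512x3 uint8, red, green, blue), "fx", "fy", "cx", "cy" (pixels), "R" (3x3) and "t" (3): a world point X has camera coordinates R X + t. Camera axes: x right, y down, z forward; pixel columns grow to the right and rows downward; lengths in m; the calibration is good to about 2 mm. A picture is of the moment at which its call begins. There is no depth.
- ticket.close_job(): hands the job in; it is judged then, once.
The state is a dict: "time": time; "qpos": joint angles; "dq": joint speeds; "tau": joint torques, N m; "position": TCP position; "orientation": TCP orientation; "ft_force": force on the tool from outside, world axes, zero at the start; "ft_torque": the same for the moment, N m; "grip_width": opening from 0.0 (shut) to 1.0 (fully open); "grasp_force": force on a finger pad.
Only numpy, scipy, OpenCV 4.12 (cv2) and the standard library are available. Lean on these libraries where they do the work, as an engineer would, in place of code of your own. Each camera call takes 0.05 s, during which the arm holds its last target. There are 200 camera calls.

## Working session

There is one attempt and no reset: what is moved stays moved. The work goes in short steps, Python scripts to look and compute and a tool call to move; the robot and the scene stay as the last step left them, time stands still between calls to the robot, and variables do not carry over. Pictures are saved under pics/ and viewed, at most 10 in all, crops included, and the job is handed in when it is done.

Besides the shell and the picture viewer there is one more tool, called after "Emit:" as a command line: name --pt "numbers of a row" for each row, then --argument value for the rest. servo_tool: Moves the arm, as the interface text tells. Its arguments: {"type":"object","properties":{"series":{"type":"array"}},"required":["series"]}

```bash
ls; mkdir -p pics; python3 - <<'E'
from station import ctrl, optics, ticket
import cv2,pickle
s=ctrl.get_state();print({k:s[k] for k in("time","position","orientation","grip_width","ft_force")})
for n in("top","side"):
    d=optics.snapshot(n);pickle.dump(d,open(f"pics/{n}0.pkl","wb"))
    cv2.imwrite(f"pics/{n}0.png",cv2.resize(d["color"][...,::-1],(800,600),interpolation=cv2.INTER_CUBIC))
    print(n,d["fx"],d["cx"],d["cy"],d["R"],d["t"])
E
```

```text
pics
{'time': 0.0, 'position': array([ 0.20696059, -0.58926569,  0.19756139]), 'orientation': array([-7.04978242e-04,  9.85766086e-01,  1.68121068e-01, -1.81530385e-04]), 'grip_width': 1.0003655946288728, 'ft_force': array([ 0.83943655, -0.23195029, -0.29465427])}
top 391.47038526756137 257.05316628759095 191.44678054272524 [[-0.02214424 -0.99897183 -0.0395591 ]
 [-0.99265746  0.0266763  -0.11798107]
 [ 0.11891506  0.03665603 -0.99222757]] [0.05866277 0.59324813 0.92986676]
side 382.29317966670175 255.32210307783188 193.63130237443318 [[-0.87776051 -0.479052    0.00675814]
 [-0.27893479  0.49951805 -0.82016894]
 [ 0.38952776 -0.72179699 -0.57208149]] [0.52330942 0.2174935  0.9730879 ]
```

View pics/top0.png

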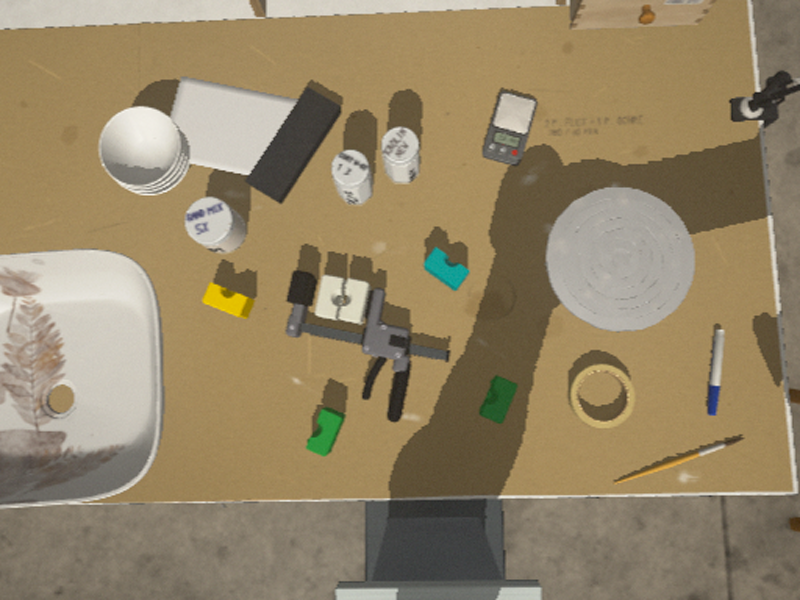

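View pics/side0.png

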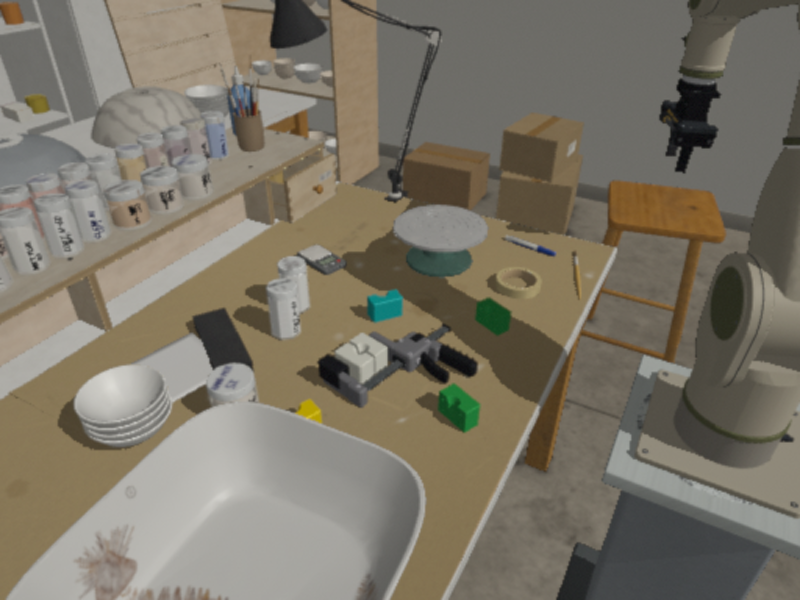

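The top view shows the clamp at centre: black slip-on pad (302,287), pale mould (342,298), grey head (385,340), trigger (373,378) and handle (398,392). Tape roll is at (602,395), jars at (352,178) and (400,155). Look-alikes are yellow (228,298), turquoise (446,268) and green (325,430), (498,400); the pale block pair between the jaws is the mould. I'll confirm this in an enlarged crop.

```bash
cat > h.py <<'E'
import numpy as np,cv2,pickle
def ray(d,u,v,z):
    R=np.array(d["R"]);t=np.array(d["t"]);c=-R.T@t
    g=R.T@np.array([(u-d["cx"])/d["fx"],(v-d["cy"])/d["fy"],1.]);return c+g*(z-c[2])/g[2]
def proj(d,X):
    p=np.array(d["R"])@np.array(X)+np.array(d["t"]);return d["fx"]*p[0]/p[2]+d["cx"],d["fy"]*p[1]/p[2]+d["cy"]
E
python3 - <<'E'
from h import *
d=pickle.load(open("pics/top0.pkl","rb"));im=d["color"]
x0,y0=175,165
c=im[y0:y0+110,x0:x0+130]
cv2.imwrite("pics/crop1.png",cv2.resize(c[...,::-1],None,fx=6,fy=5.4,interpolation=cv2.INTER_CUBIC)) if 0 else cv2.imwrite("pics/crop1.png",cv2.resize(c[...,::-1],None,fx=5,fy=5,interpolation=cv2.INTER_CUBIC))
hsv=cv2.cvtColor(c,cv2.COLOR_RGB2HSV)
for n,m,z in(("black",(c.max(2)<45),.036),("pale",(c.min(2)>150),.048)):
    k,l,st,ce=cv2.connectedComponentsWithStats(m.astype(np.uint8))
    for i in range(1,k):
        if st[i,4]>25:
            pts=np.argwhere(l==i)[:,::-1].astype(np.float32)
            r=cv2.minAreaRect(pts);b=cv2.boxPoints(r)+[x0,y0]
            print(n,st[i,4],ce[i]+[x0,y0],[np.round(ray(d,*p,z)[:2],3).tolist() for p in b])
E
```

```text
pale 335 [209.76119403 189.59701493] [[0.572, 0.182], [0.637, 0.168], [0.629, 0.134], [0.564, 0.148]]
pale 340 [226.28235294 192.44117647] [[0.565, 0.145], [0.63, 0.13], [0.621, 0.096], [0.557, 0.111]]
```

View pics/crop1.png

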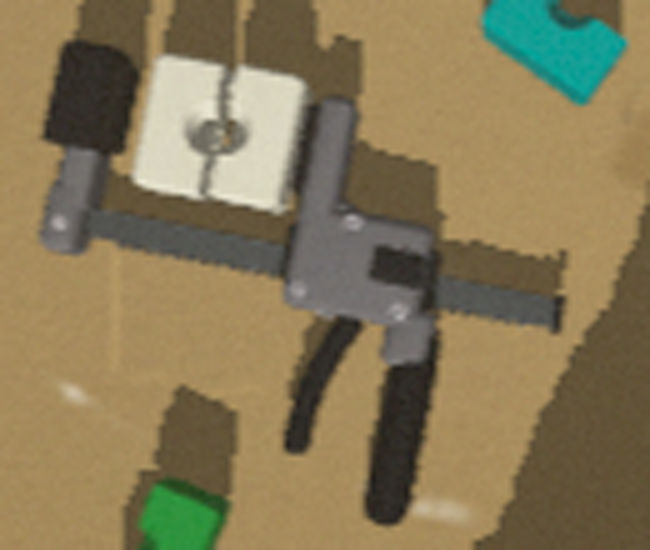

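The crop shows the mould pair (crop px 145–305, 55–210) between the black slip-on pad (90,97) and the near jaw (330,150), with trigger (310,390) and handle (400,440). This is the only pale pair and it measures 66x34 each. The green and turquoise blocks lie apart from it.

```bash
python3 - <<'E'
from h import *
d=pickle.load(open("pics/top0.pkl","rb"));im=d["color"];s=pickle.load(open("pics/side0.pkl","rb"))
x0,y0=175,165
c=im[y0:y0+110,x0:x0+130]
m=(c.max(2)<62).astype(np.uint8)
k,l,st,ce=cv2.connectedComponentsWithStats(m)
for i in range(1,k):
    if st[i,4]>25:
        pts=np.argwhere(l==i)[:,::-1].astype(np.float32);r=cv2.minAreaRect(pts);b=cv2.boxPoints(r)+[x0,y0]
        for z in (.036,.056): print(st[i,4],ce[i]+[x0,y0],z,[np.round(ray(d,*p,z)[:2],3).tolist() for p in b])
P=lambda u,v,z:ray(d,u/5+x0-.4,v/5+y0-.4,z)
for n,u,v,z in(("barL",95,210,.02),("barL2",90,235,.02),("barR",560,298,.02),("barR2",560,330,.02),("head1",300,212,.04),("head2",440,232,.04),("head3",425,322,.04),("head4",285,300,.04),("hand end",385,525,.036),("handleL",367,500,.036),("handleR",408,500,.036),("triggertip",296,452,.033),("pad a",72,42,.056),("pad b",138,62,.056),("pad c",122,152,.056),("pad d",45,140,.056),("nearjawtip",335,100,.04)):
    print(n,np.round(P(u,v,z),4))
a=np.radians(-12.6)
R=np.array(d["R"]);print("cam",-R.T@np.array(d["t"]))
cv2.imwrite("pics/side_crop.png",cv2.resize(s["color"][195:270,195:315][...,::-1],None,fx=6,fy=6,interpolation=cv2.INTER_CUBIC))
E
```

```text
311 [193.05787781 184.11254019] 0.036 [[0.597, 0.227], [0.648, 0.216], [0.638, 0.178], [0.588, 0.189]]
311 [193.05787781 184.11254019] 0.056 [[0.594, 0.223], [0.644, 0.212], [0.635, 0.175], [0.585, 0.185]]
29 [235.65517241 194.        ] 0.036 [[0.57, 0.103], [0.61, 0.095], [0.609, 0.091], [0.569, 0.099]]
29 [235.65517241 194.        ] 0.056 [[0.568, 0.102], [0.608, 0.093], [0.607, 0.089], [0.567, 0.097]]
89 [256.1011236  218.82022472] 0.036 [[0.513, 0.067], [0.54, 0.064], [0.536, 0.033], [0.509, 0.036]]
89 [256.1011236  218.82022472] 0.056 [[0.512, 0.066], [0.539, 0.063], [0.535, 0.032], [0.508, 0.036]]
122 [238.08196721 240.77868852] 0.036 [[0.446, 0.114], [0.508, 0.084], [0.502, 0.072], [0.44, 0.102]]
122 [238.08196721 240.77868852] 0.056 [[0.447, 0.112], [0.508, 0.083], [0.502, 0.071], [0.441, 0.1]]
267 [254.38202247 252.48314607] 0.036 [[0.409, 0.073], [0.496, 0.053], [0.491, 0.033], [0.404, 0.053]]
267 [254.38202247 252.48314607] 0.056 [[0.41, 0.071], [0.496, 0.052], [0.491, 0.033], [0.406, 0.052]]
barL [0.5624 0.2052 0.02  ]
barL2 [0.5499 0.2078 0.02  ]
barR [ 0.5128 -0.0267  0.02  ]
barR2 [ 0.497  -0.0262  0.02  ]
head1 [0.5571 0.0999 0.04  ]
head2 [0.5456 0.0315 0.04  ]
head3 [0.502  0.0398 0.04  ]
head4 [0.5143 0.1079 0.04  ]
hand end [0.405  0.0615 0.036 ]
handleL [0.4171 0.07   0.036 ]
handleR [0.4167 0.0501 0.036 ]
triggertip [0.4406 0.1043 0.033 ]
pad a [0.6421 0.209  0.056 ]
pad b [0.6313 0.1766 0.056 ]
pad c [0.5872 0.1846 0.056 ]
pad d [0.5941 0.2224 0.056 ]
nearjawtip [0.6121 0.0817 0.04  ]
cam [0.47961607 0.00869157 0.99495213]
```

View pics/side_crop.png

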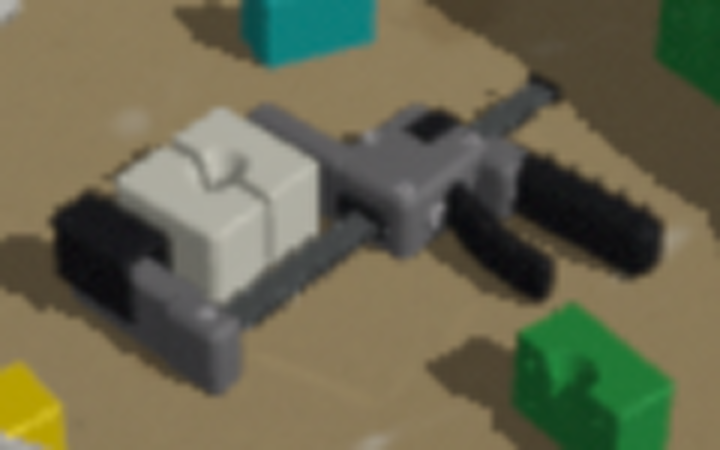

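Side crop: the black pad sits proud on the far jaw at (105,240), and the mould, trigger (500,245) and handle (590,215) agree with the top view. The clamp yaw is −12.5° and its origin is about (0.529,0.072). The pad top is about (0.616,0.204) and the pinch point about (0.467,0.071). Now I'll travel to above the pad, fingers shut.

Emit:
servo_tool --pt "0.648 -0.613 0 0 0 31.9 1" --pt "0.648 -0.613 0 0 0 31.9 1" --pt "0.648 -0.613 0 0 0 31.9 1" --pt "0.648 -0.613 0 0 0 31.9 1" --pt "0.648 -0.613 0 0 0 31.9 1" --pt "0.648 -0.613 0 0 0 31.9 1" --pt "0.648 -0.613 0 0 0 31.9 1" --pt "0.648 -0.613 0 0 0 31.9 1" --pt "0.648 -0.613 0 0 0 31.9 1" --pt "0.648 -0.613 0 0 0 31.9 1" --pt "0.648 -0.613 0 0 0 31.9 1" --pt "0.648 -0.613 0 0 0 31.9 1"

```text
time: 1.1
position: [0.4348, -0.1461, 0.1983]
orientation: [0.0, 0.994, -0.109, -0.0]
ft_force: [0.3, -0.4, 0.6]
grip_width: 0.172
grasp_force: 0.0
```

Emit:
servo_tool --pt "0.1 -0.38 0 0 0 0 1" --pt "0.1 -0.38 0 0 0 0 1" --pt "0.1 -0.38 0 0 0 0 1" --pt "0.1 -0.38 0 0 0 0 1" --pt "0.1 -0.38 0 0 0 0 1" --pt "0.1 -0.38 0 0 0 0 1" --pt "0.1 -0.38 0 0 0 0 1" --pt "0.1 -0.38 0 0 0 0 1" --pt "0.1 -0.38 0 0 0 0 1" --pt "0.1 -0.38 0 0 0 0 1" --pt "0.1 -0.38 0.06 0 0 0 1" --pt "0.1 -0.38 0.11 0 0 0 1"

```text
time: 2.1
position: [0.6159, 0.2042, 0.1154]
orientation: [-0.001, 0.994, -0.108, 0.002]
ft_force: [-0.6, -0.8, -0.5]
grip_width: 0.003
grasp_force: 0.0
```

```bash
python3 - <<'E'
from h import *
from station import ctrl,optics
print(ctrl.get_state()["position"])
ims=[]
for n,(a,b) in(("top",(150,130)),("side",(170,150))):
    d=optics.snapshot(n);pickle.dump(d,open(f"pics/{n}1.pkl","wb"))
    ims.append(cv2.resize(d["color"][b:b+140,a:a+130][...,::-1],None,fx=3,fy=4 if 0 else 3,interpolation=cv2.INTER_CUBIC))
cv2.imwrite("pics/pair1.png",np.hstack(ims))
E
```

```text
[0.61589841 0.20419805 0.11542077]
```

View pics/pair1.png

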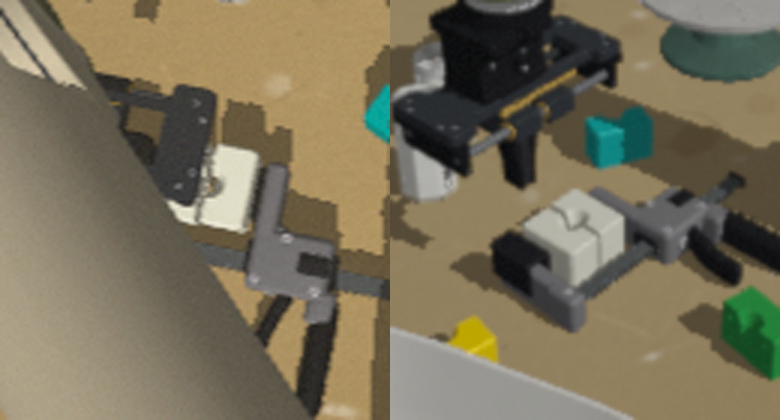

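The fingertips are above the black pad (side picture: tip (515,185), pad (525,255)), and nothing else is near. Now press down.

Emit:
servo_tool --pt "0 0 0.015 0 0 0 1" --pt "0 0 0.03 0 0 0 1" --pt "0 0 0.033 0 0 0 1" --pt "0 0 0.036 0 0 0 1" --pt "0 0 0.038 0 0 0 1" --pt "0 0 0.038 0 0 0 1"

```text
time: 2.7
position: [0.6152, 0.2012, 0.0782]
orientation: [-0.0, 0.994, -0.109, 0.001]
ft_force: [-0.7, -0.8, -0.4]
grip_width: 0.006
grasp_force: 0.0
```

Emit:
servo_tool --pt "0 -0.003 0.015 0 0 0 1" --pt "0 -0.003 0.019 0 0 0 1" --pt "0 -0.003 0.022 0 0 0 1" --pt "0 -0.003 0.025 0 0 0 1" --pt "0 -0.003 0.028 0 0 0 1" --pt "0 -0.003 0.028 0 0 0 1"

```text
time: 3.2
position: [0.6151, 0.2039, 0.0484]
orientation: [0.0, 0.994, -0.109, -0.0]
ft_force: [-0.1, -0.4, 0.5]
grip_width: 0.003
grasp_force: 0.0
```

Emit:
servo_tool --pt "0 0 0.002 0 0 0 1" --pt "0 0 0.004 0 0 0 1" --pt "0 0 0.005 0 0 0 1" --pt "0 0 0.006 0 0 0 1" --pt "0 0 0.006 0 0 0 1"

```text
time: 3.62
position: [0.6153, 0.204, 0.0428]
orientation: [0.0, 0.994, -0.109, -0.0]
ft_force: [0.2, -1.1, 0.3]
grip_width: 0.006
grasp_force: 0.0
```

```bash
python3 - <<'E'
from h import *
from station import ctrl,optics
ims=[]
for n,(a,b) in(("side",(190,150)),("wrist",(0,0))):
    d=optics.snapshot(n);pickle.dump(d,open(f"pics/{n}2.pkl","wb"))
    c=d["color"][...,::-1]
    c=cv2.resize(c[b:b+120,a:a+110],(400,436),interpolation=cv2.INTER_CUBIC) if n=="side" else cv2.resize(c,(400,300))
    ims.append(cv2.copyMakeBorder(c,0,436-c.shape[0],0,0,cv2.BORDER_CONSTANT))
cv2.imwrite("pics/pair2.png",np.hstack(ims))
for z in(.045,.056):
    for n in("side",):
        d=pickle.load(open(f"pics/{n}2.pkl","rb"));print(z,np.round(proj(d,[.6153,.204,z]),1))
E
```

```text
0.045 [213.3 234.4]
0.056 [213.1 231.3]
```

View pics/pair2.png

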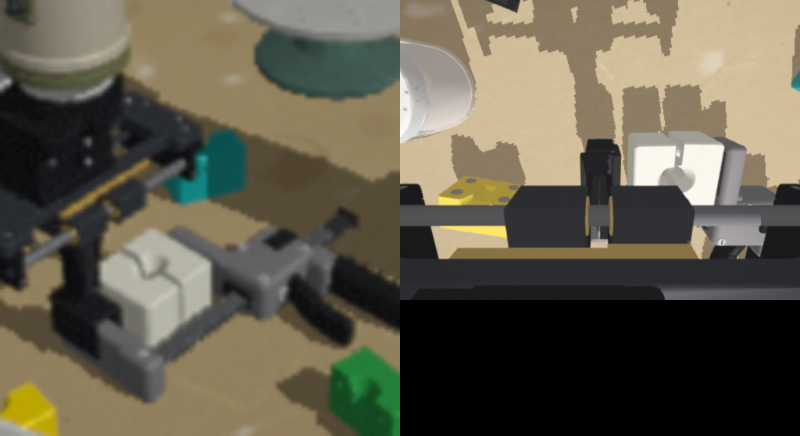

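Side view: the fingertips rest on the middle of the black pad (80,295), and the pad has gone down. There's no contact force yet, so I'll press a little further until there is.

Emit:
servo_tool --pt "0 0 0.001 0 0 0 1" --pt "0 0 0.002 0 0 0 1" --pt "0 0 0.003 0 0 0 1" --pt "0 0 0.003 0 0 0 1"

```text
time: 4.05
position: [0.6152, 0.204, 0.0397]
orientation: [0.0, 0.994, -0.109, -0.0]
ft_force: [0.8, 0.5, 0.4]
grip_width: 0.007
grasp_force: 0.0
```

```bash
python3 - <<'E'
from h import *
d=pickle.load(open("pics/wrist2.pkl","rb"))
R=np.array(d["R"]);print("cam",-R.T@np.array(d["t"]),R[2])
f=lambda X:np.round(np.array(proj(d,X))*400/512,0)
print("TCP",f([.6153,.204,.0428]))
o=np.array([.6153,.204]);X=np.array([.976,-.216]);Y=np.array([.216,.976])
for z in(.045,.056):
  print(z,[f([*(o+a*X+b*Y),z]) for a,b in((.025,.0135),(.025,-.0135),(-.025,-.0135),(-.025,.0135))])
print("mould far corner",f([.637,.168,.048]),f([.572,.182,.048]))
c=d["color"][150:330,200:480][...,::-1]
cv2.imwrite("pics/w2.png",cv2.resize(np.clip(c.astype(float)*1.8,0,255).astype(np.uint8),None,fx=2.8,fy=2.8,interpolation=cv2.INTER_CUBIC))
E
```

```text
cam [0.69300819 0.18651075 0.22914105] [-0.28419868  0.06394532 -0.9566306 ]
TCP [199. 174.]
0.045 [array([183., 147.]), array([215., 147.]), array([214., 200.]), array([184., 200.])]
0.056 [array([182., 151.]), array([216., 151.]), array([215., 207.]), array([183., 207.])]
mould far corner [236. 144.] [233. 214.]
```

View pics/w2.png

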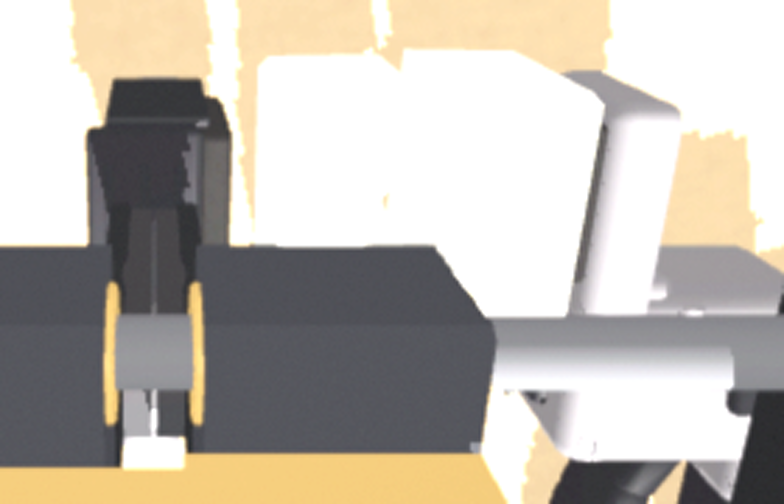

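```bash
python3 - <<'E'
from h import *
from station import ctrl,optics
s=pickle.load(open("pics/side0.pkl","rb"));s2=pickle.load(open("pics/side2.pkl","rb"))
o=np.array([.616,.204]);X=np.array([.976,-.216]);Y=np.array([.216,.976])
for z in(.045,.056):
  print(z,[np.round(proj(s,[*(o+a*X+b*Y),z]),1).tolist() for a,b in((.025,.0135),(.025,-.0135),(-.025,-.0135),(-.025,.0135))])
st=ctrl.get_state();print(st["position"],st["ft_force"],st["tau"])
s3=optics.snapshot("side");pickle.dump(s3,open("pics/side3.pkl","wb"))
g=lambda d:np.clip((d["color"][200:275,195:260][...,::-1].astype(float)*2.2),0,255).astype(np.uint8)
cv2.imwrite("pics/s3.png",cv2.resize(np.hstack([g(s),g(s3)]),None,fx=6,fy=6,interpolation=cv2.INTER_CUBIC))
E
```

```text
0.045 [[203.2, 232.7], [210.4, 228.0], [223.1, 235.9], [216.0, 240.9]]
0.056 [[202.9, 229.7], [210.2, 224.9], [223.0, 232.8], [215.7, 237.8]]
[0.61524855 0.20400313 0.03974912] [0.84195468 0.51475895 0.41967231] [-5.61717362e-02 -6.88093472e+01 -1.20915252e+01 -3.40278125e+01
  6.06213673e-02 -1.29724550e-01 -1.02239041e-02]
```

View pics/s3.png

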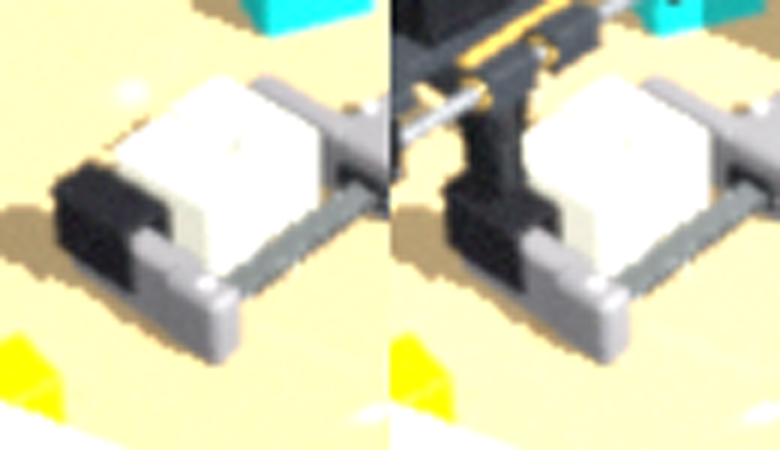

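The wrist and side pictures put the fingertips over the middle of the pad, with the side tip at about (500,205), yet there is still no contact force. I'll keep lowering carefully.

Emit:
servo_tool --pt "0 0 0.001 0 0 0 1" --pt "0 0 0.002 0 0 0 1" --pt "0 0 0.002 0 0 0 1"

```text
time: 4.35
position: [0.6153, 0.204, 0.0378]
orientation: [0.0, 0.994, -0.109, -0.0]
ft_force: [0.5, 0.1, -0.2]
grip_width: 0.004
grasp_force: 0.0
```

Emit:
servo_tool --pt "0 0 0.001 0 0 0 1" --pt "0 0 0.002 0 0 0 1" --pt "0 0 0.003 0 0 0 1" --pt "0 0 0.003 0 0 0 1"

```text
time: 4.68
position: [0.6152, 0.204, 0.0347]
orientation: [0.0, 0.994, -0.109, -0.0]
ft_force: [-0.2, 0.6, 0.4]
grip_width: 0.006
grasp_force: 0.0
```

```bash
python3 - <<'E'
from h import *
from station import ctrl,optics
st=ctrl.get_state();print(st["position"],st["ft_force"],st["tau"])
ims=[]
for n,(a,b) in(("side",(190,190)),("wrist",(200,150))):
    d=optics.snapshot(n);pickle.dump(d,open(f"pics/{n}4.pkl","wb"))
    X=np.array([.976,-.216,0]);Y=np.array([.216,.976,0]);p=np.array(st["position"])
    print(n,[(np.round(proj(d,p+i*.0095*X+j*.015*Y+[0,0,k]),1)).tolist() for k in(0,.02) for i,j in((1,1),(1,-1),(-1,-1),(-1,1))])
    if n=="wrist": print(d["fx"])
for n,r in(("side0",(slice(215,262),slice(198,232))),("side4",(slice(215,262),slice(198,232)))):
    d=pickle.load(open(f"pics/{n}.pkl","rb"));g=d["color"].mean(2)[r]
    print(n,"cols 200,204..232 dark start/end rows")
    for c in range(0,34,3):
        w=np.where(g[:,c]<55)[0];print(198+c,(215+w.min(),215+w.max()) if len(w) else None)
E
```

```text
[0.61524864 0.20402154 0.03474214] [-0.18973161  0.58332309  0.35224915] [-5.48645260e-02 -6.89594865e+01 -1.21422547e+01 -3.38389814e+01
  6.05049985e-02 -1.29488739e-01 -1.03821064e-02]
side [[207.1, 238.5], [215.1, 233.0], [219.9, 236.1], [212.0, 241.6], [206.7, 232.9], [214.7, 227.5], [219.6, 230.5], [211.5, 236.0]]
wrist [[232.3, 209.6], [276.4, 209.5], [275.9, 235.0], [233.0, 235.0], [230.0, 221.1], [278.7, 221.0], [278.0, 248.7], [230.7, 248.8]]
291.843852057513
side0 cols 200,204..232 dark start/end rows
198 None
201 None
204 (np.int64(231), np.int64(240))
207 (np.int64(229), np.int64(243))
210 (np.int64(227), np.int64(245))
213 (np.int64(228), np.int64(248))
216 (np.int64(230), np.int64(249))
219 (np.int64(232), np.int64(251))
222 (np.int64(234), np.int64(254))
225 (np.int64(251), np.int64(256))
228 (np.int64(254), np.int64(258))
231 None
side4 cols 200,204..232 dark start/end rows
198 (np.int64(215), np.int64(218))
201 (np.int64(215), np.int64(215))
204 (np.int64(215), np.int64(240))
207 (np.int64(220), np.int64(243))
210 (np.int64(220), np.int64(245))
213 (np.int64(215), np.int64(247))
216 (np.int64(215), np.int64(249))
219 (np.int64(232), np.int64(250))
222 (np.int64(234), np.int64(253))
225 None
228 None
231 None
```

```bash
python3 - <<'E'
from h import *
t=pickle.load(open("pics/top0.pkl","rb"));s=pickle.load(open("pics/side0.pkl","rb"))
P=lambda d:np.array([[d["fx"],0,d["cx"]],[0,d["fy"],d["cy"]],[0,0,1]])@np.c_[np.array(d["R"]),np.array(d["t"])]
def tri(a,b):
    X=cv2.triangulatePoints(P(t),P(s),np.array(a,float),np.array(b,float)).ravel();X=X[:3]/X[3]
    print(np.round(X,4),np.round(np.subtract(proj(t,X),a),1))
f=lambda u,v:(u/5+175-.4,v/5+165-.4)
g=lambda u,v:(u/6+195-.4,v/6+200-.4)
tri(f(72,42),g(55,188));tri(f(45,140),g(130,235));tri(f(138,62),g(92,165));tri(f(122,152),g(170,210))
# mould top corners: far/+x, far/-x, near/-x, near/+x
tri(f(160,58),g(118,150));tri(f(137,185),g(210,205));tri(f(285,212),g(318,128));tri(f(305,80),g(222,75))
print(-np.array(s["R"]).T@np.array(s["t"]))
# finger in top1/side1
t1=pickle.load(open("pics/top1.pkl","rb"));s1=pickle.load(open("pics/side1.pkl","rb"))
X=np.array([.976,-.216,0]);Y=np.array([.216,.976,0]);p=np.array([.6159,.2042,.1154])
print([(np.round(proj(s1,p+i*.0095*X+j*.015*Y),1)).tolist() for i,j in((1,1),(1,-1),(-1,-1),(-1,1))])
gI=s1["color"].mean(2)
for c in range(204,222,2):
    w=np.where(gI[195:240,c]<60)[0]+195;print(c,w.tolist())
E
```

```text
[0.6427 0.21   0.0506] [0.1 0.1]
[0.5938 0.2227 0.0532] [0.1 0.3]
[0.6371 0.1807 0.0437] [-0.8 -1.5]
[0.5913 0.1885 0.0419] [-0.5 -1. ]
[0.6354 0.1679 0.0451] [-0.1 -0.3]
[0.5745 0.1805 0.0459] [-0.5 -1. ]
[0.5594 0.1079 0.0455] [-0.5 -1. ]
[0.6223 0.0962 0.046 ] [-0.1 -0.3]
[0.14096209 0.84442241 0.73153039]
[[204.9, 215.1], [213.2, 209.9], [218.3, 212.8], [209.9, 218.1]]
204 [231, 232, 233, 234, 235, 236, 237, 238, 239]
206 [197, 198, 199, 229, 230, 231, 232, 233, 234, 235, 236, 237, 238, 239]
208 [196, 197, 198, 199, 200, 201, 202, 203, 204, 205, 206, 207, 208, 209, 228, 229, 230, 231, 232, 233, 234, 235, 236, 237, 238, 239]
210 [196, 197, 198, 199, 200, 201, 202, 203, 204, 205, 206, 207, 208, 209, 210, 227, 228, 229, 230, 231, 232, 233, 234, 235, 236, 237, 238, 239]
212 [195, 196, 197, 198, 199, 200, 201, 202, 203, 204, 205, 206, 207, 208, 209, 210, 211, 228, 229, 230, 231, 232, 233, 234, 235, 236, 237, 238, 239]
214 [195, 196, 197, 198, 199, 200, 201, 202, 203, 204, 205, 206, 207, 208, 209, 210, 211, 212, 229, 230, 231, 232, 233, 234, 235, 236, 237, 238, 239]
216 [195, 196, 197, 198, 199, 200, 201, 202, 203, 204, 205, 206, 207, 208, 209, 210, 230, 231, 232, 233, 234, 235, 236, 237, 238, 239]
218 [195, 196, 197, 198, 231, 232, 233, 234, 235, 236, 237]
220 [233, 234, 235, 236, 237]
```

The pad triangulates to its expected place (top at about z 0.055, centre 0.616,0.204), but it hasn't moved in the side view. The tip looks higher there than the reported pose, so I'll continue down by feel.

Emit:
servo_tool --pt "0 0 0.001 0 0 0 1" --pt "0 0 0.002 0 0 0 1" --pt "0 0 0.003 0 0 0 1" --pt "0 0 0.004 0 0 0 1"

```text
time: 5.12
position: [0.6154, 0.2041, 0.031]
orientation: [0.0, 0.994, -0.109, 0.0]
ft_force: [-1.1, 0.5, -0.4]
grip_width: 0.004
grasp_force: 0.3
```

Emit:
servo_tool --pt "0 0 0.001 0 0 0 1" --pt "0 0 0.002 0 0 0 1" --pt "0 0 0.003 0 0 0 1" --pt "0 0 0.003 0 0 0 1"

```text
time: 5.45
position: [0.6155, 0.204, 0.028]
orientation: [0.0, 0.994, -0.109, 0.0]
ft_force: [0.9, -0.1, 1.3]
grip_width: 0.004
grasp_force: 0.2
```

```bash
python3 - <<'E'
from h import *
from station import ctrl,optics
st=ctrl.get_state();p=np.array(st["position"]);print(p,st["ft_force"],st["qpos"],st["grip_width"])
w=optics.snapshot("wrist");s=optics.snapshot("side");pickle.dump((w,s),open("pics/ws5.pkl","wb"))
print("wrist cam",-np.array(w["R"]).T@np.array(w["t"]))
g=lambda i,sc:cv2.resize(np.clip(i[...,::-1].astype(float)*2.5,0,255).astype(np.uint8),(400,400),interpolation=cv2.INTER_CUBIC)
cv2.imwrite("pics/ws5.png",np.hstack([g(s["color"][200:260,190:250],1),g(w["color"][160:260,200:300],1)]))
E
```

```text
[0.61548462 0.20402526 0.02798707] [ 0.91776329 -0.12010375  1.2624896 ] [ 0.07083167  0.60482646 -0.62890662  1.54608618  0.38177873  1.11579274
 -2.43284191] 0.004170811508144487
wrist cam [0.69311657 0.1864528  0.21419102]
```

View pics/ws5.png

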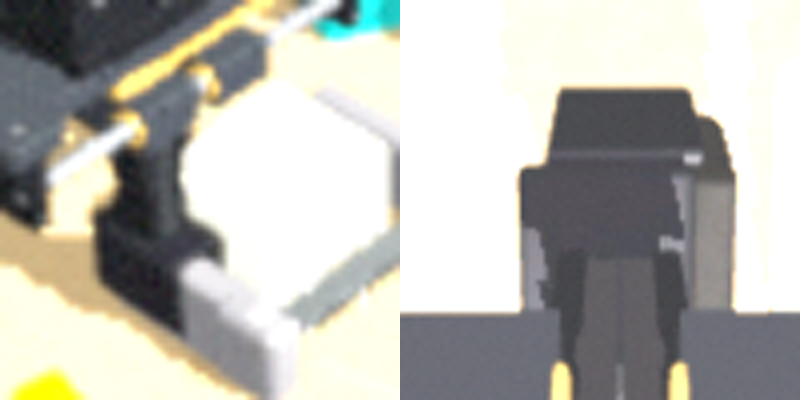

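The side view shows the fingers standing over the black pad (160,235), and the wrist view shows the tip at (615,250) over the pad top. A first trace of force (1.3 N) is appearing, so I'll go on.

Emit:
servo_tool --pt "0 0 0.001 0 0 0 1" --pt "0 0 0.002 0 0 0 1" --pt "0 0 0.002 0 0 0 1"

```text
time: 5.8
position: [0.6153, 0.2041, 0.0258]
orientation: [0.0, 0.994, -0.109, -0.0]
ft_force: [0.6, -0.5, -0.4]
grip_width: 0.008
grasp_force: 0.0
```

Emit:
servo_tool --pt "0 0 0.001 0 0 0 1" --pt "0 0 0.002 0 0 0 1" --pt "0 0 0.003 0 0 0 1" --pt "0 0 0.003 0 0 0 1"

```text
time: 6.13
position: [0.6152, 0.204, 0.0226]
orientation: [0.0, 0.994, -0.109, -0.0]
ft_force: [-0.7, -0.5, -0.1]
grip_width: 0.007
grasp_force: 0.0
```

```bash
python3 - <<'E'
from h import *
from station import ctrl,optics
st=ctrl.get_state();print(st["position"],st["ft_force"])
w,s=pickle.load(open("pics/ws5.pkl","rb"));w2=pickle.load(open("pics/wrist2.pkl","rb"))
w6=optics.snapshot("wrist");s6=optics.snapshot("side");pickle.dump((w6,s6),open("pics/ws6.pkl","wb"))
o=np.array([.616,.204]);X=np.array([.976,-.216]);Y=np.array([.216,.976])
for d in(w2,w,w6):
    print([(z,np.round(proj(d,[*(o+.025*X+b*Y),z]),1).tolist()) for z in(.02,.045,.056,.065) for b in(.0135,-.0135)])
    g=d["color"].mean(2)
    print("col 236:",g[165:240,236].astype(int).tolist())
    print("col 254:",g[165:240,254].astype(int).tolist())
for i,d in enumerate((pickle.load(open("pics/side0.pkl","rb")),s,s6)):
    g=d["color"].mean(2);print("side col221",g[226:246,221].astype(int).tolist())
E
```

```text
[0.61519819 0.20399286 0.02263137] [-0.70238045 -0.54165529 -0.14800002]
[(0.02, [236.0, 178.1]), (0.02, [272.5, 178.1]), (0.045, [233.6, 187.6]), (0.045, [274.7, 187.6]), (0.056, [232.4, 192.6]), (0.056, [275.9, 192.6]), (0.065, [231.3, 197.1]), (0.065, [276.9, 197.1])]
col 236: [120, 121, 120, 121, 121, 122, 123, 123, 123, 122, 122, 121, 120, 120, 121, 121, 121, 121, 121, 122, 121, 121, 121, 121, 122, 122, 122, 122, 129, 112, 65, 36, 34, 36, 35, 36, 35, 34, 35, 35, 35, 35, 34, 36, 34, 35, 35, 35, 38, 39, 38, 42, 54, 58, 58, 59, 59, 60, 61, 61, 62, 61, 62, 62, 63, 63, 64, 63, 63, 63, 64, 64, 54, 47, 46]
col 254: [123, 122, 122, 120, 121, 121, 121, 121, 122, 123, 123, 120, 93, 52, 32, 32, 32, 32, 31, 32, 32, 32, 32, 31, 32, 32, 33, 41, 40, 34, 33, 34, 34, 35, 35, 34, 35, 35, 35, 34, 34, 34, 35, 36, 35, 35, 35, 34, 35, 35, 34, 35, 34, 36, 35, 35, 33, 33, 34, 36, 38, 38, 38, 39, 44, 46, 45, 45, 46, 47, 47, 47, 47, 48, 47]
[(0.02, [234.6, 183.8]), (0.02, [273.7, 183.7]), (0.045, [231.9, 194.8]), (0.045, [276.3, 194.8]), (0.056, [230.5, 200.7]), (0.056, [277.6, 200.6]), (0.065, [229.2, 2
[... 1167 characters left out ...]
, 33, 33, 33, 33, 32, 32, 32, 33, 33, 33, 37, 38, 38, 39, 51, 50, 47, 45]
col 254: [119, 118, 118, 119, 119, 121, 120, 119, 119, 118, 119, 119, 119, 119, 120, 116, 69, 36, 31, 31, 31, 30, 30, 30, 30, 31, 31, 31, 30, 30, 31, 34, 40, 39, 33, 32, 33, 32, 33, 33, 34, 34, 35, 34, 34, 34, 34, 34, 35, 34, 33, 33, 34, 34, 33, 34, 33, 33, 34, 35, 38, 38, 39, 38, 38, 38, 38, 38, 38, 38, 39, 38, 37, 38, 38]
side col221 [169, 169, 164, 145, 115, 102, 85, 52, 29, 30, 22, 21, 39, 80, 91, 93, 92, 89, 79, 60]
side col221 [176, 174, 169, 149, 119, 108, 105, 90, 58, 34, 34, 26, 39, 82, 95, 97, 96, 93, 83, 64]
side col221 [174, 174, 169, 149, 120, 107, 106, 106, 101, 76, 43, 30, 36, 67, 93, 97, 96, 93, 82, 64]
```

The side view now shows the pad top moving down with the hand (about 2.5 px), so the fingers are on it. I'll continue to firm contact.

Emit:
servo_tool --pt "0 0 0.001 0 0 0 1" --pt "0 0 0.002 0 0 0 1" --pt "0 0 0.002 0 0 0 1"

```text
time: 6.48
position: [0.6155, 0.2041, 0.0213]
orientation: [0.0, 0.994, -0.109, 0.0]
ft_force: [-0.7, -0.3, 2.2]
grip_width: 0.008
grasp_force: 1.3
```

Emit:
servo_tool --pt "0 0 0.001 0 0 0 1" --pt "0 0 0.002 0 0 0 1" --pt "0 0 0.003 0 0 0 1" --pt "0 0 0.003 0 0 0 1"

```text
time: 6.82
position: [0.6159, 0.2042, 0.0203]
orientation: [0.0, 0.994, -0.109, 0.001]
ft_force: [-7.2, -5.2, 19.7]
grip_width: 0.001
grasp_force: 10.0
```

Emit:
servo_tool --pt "0 0 0.001 0 0 0 1" --pt "0 0 0.001 0 0 0 1" --pt "0 0 0.001 0 0 0 1"

```text
time: 7.07
position: [0.616, 0.2043, 0.02]
orientation: [0.0, 0.994, -0.109, 0.001]
ft_force: [-9.9, -4.4, 25.8]
grip_width: 0.006
grasp_force: 12.7
```

```bash
python3 - <<'E'
from h import *
from station import ctrl,optics
s=optics.snapshot("side");pickle.dump(s,open("pics/side7.pkl","wb"))
s0=pickle.load(open("pics/side0.pkl","rb"))
for c in(219,221,222):
  for d in(s0,s): print(c,d["color"].mean(2)[228:246,c].astype(int).tolist())
E
```

```text
219 [138, 113, 100, 79, 47, 28, 27, 27, 33, 39, 80, 92, 93, 93, 87, 75, 60, 53]
219 [143, 117, 107, 105, 104, 102, 82, 48, 30, 26, 27, 35, 47, 86, 90, 79, 63, 57]
221 [164, 145, 115, 102, 85, 52, 29, 30, 22, 21, 39, 80, 91, 93, 92, 89, 79, 60]
221 [169, 150, 120, 108, 106, 105, 105, 89, 53, 32, 37, 58, 88, 96, 96, 93, 82, 64]
222 [168, 157, 129, 107, 97, 73, 49, 37, 33, 29, 35, 57, 86, 93, 93, 92, 85, 70]
222 [173, 162, 134, 112, 106, 106, 105, 103, 76, 48, 40, 58, 89, 97, 97, 96, 89, 74]
```

The pad has come down 3.0 px (about 11 mm) and the hand is stalled at 26 N, so the pad is home. The fingertips evidently end about 25 mm above the reported TCP. Next I lift, open and go over the pinch point.

Emit:
servo_tool --pt "0 0 -0.03 0 0 0 1" --pt "0 0 -0.07 0 0 0 1" --pt "0 0 -0.085 0 0 0 -1" --pt "-0.03 0.04 -0.085 0 0 0 -1" --pt "-0.117 0.162 -0.085 0 0 0 -1" --pt "-0.117 0.162 -0.085 0 0 0 -1" --pt "-0.117 0.162 -0.085 0 0 0 -1" --pt "-0.117 0.162 -0.085 0 0 0 -1" --pt "-0.117 0.162 -0.085 0 0 0 -1" --pt "-0.117 0.162 -0.085 0 0 0 -1" --pt "-0.117 0.162 -0.085 0 0 0 -1" --pt "-0.117 0.162 -0.085 0 0 0 -1"

```text
time: 8.12
position: [0.4667, 0.0723, 0.1022]
orientation: [-0.0, 0.994, -0.109, 0.0]
ft_force: [-0.8, 0.0, 0.8]
grip_width: 0.676
grasp_force: 0.0
```

```bash
python3 - <<'E'
from h import *
from station import ctrl,optics
st=ctrl.get_state();p=np.array(st["position"]);print(p,st["orientation"],st["qpos"],st["grip_width"])
w=optics.snapshot("wrist");s=optics.snapshot("side");t=optics.snapshot("top");pickle.dump((w,s,t),open("pics/wst8.pkl","wb"))
X=np.array([.976,-.216,0]);Y=np.array([.216,.976,0])
for nm,d in(("side",s),("wrist",w)):
  for z in(0,.019,.025): print(nm,z,[np.round(proj(d,p+j*Y+[0,0,z]),1).tolist() for j in(-.0435,.0435)])
o=np.array([.5287,.0718,0])
for d in(w,s):print("clamp pts",[np.round(proj(d,o+a*X+b*Y+[0,0,z]),1).tolist() for a,b,z in((-.06,-.047,.036),(-.06,.018,.033),(-.117,-.036,.036))])
c=lambda i,f:cv2.resize(np.clip(i[...,::-1].astype(float)*1.7,0,255).astype(np.uint8),None,fx=f,fy=f,interpolation=cv2.INTER_CUBIC)
a=c(s["color"][150:300,200:330],3);b=c(w["color"][:300],.8)
H=450;pad=lambda i:cv2.copyMakeBorder(i,0,H-i.shape[0],0,0,cv2.BORDER_CONSTANT)
cv2.imwrite("pics/p8.png",np.hstack([pad(a),pad(b)]))
# did the clamp/mould move? compare top
m=(t["color"].min(2)>150).astype(np.uint8);k,l,q,ce=cv2.connectedComponentsWithStats(m[165:275,175:305])
print([(q[i,4],ce[i]+[175,165]) for i in range(1,k) if q[i,4]>100])
E
```

```text
[0.46669685 0.07234479 0.10222443] [-3.87001176e-04  9.94076457e-01 -1.08681904e-01  3.03926739e-04] [ 0.42615047  0.13542224 -0.71147422  1.94085116  0.09858194  1.09901858
 -2.11421103] 0.676274490316186
side 0 [[294.0, 201.1], [274.5, 215.5]]
side 0.019 [[294.4, 195.6], [274.8, 209.8]]
side 0.025 [[294.6, 193.8], [274.9, 208.0]]
wrist 0 [[317.4, 222.5], [191.3, 222.4]]
wrist 0.019 [[323.6, 234.4], [185.0, 234.4]]
wrist 0.025 [[325.8, 238.7], [182.7, 238.7]]
clamp pts [[292.2, 192.9], [220.8, 191.9], [278.6, 249.4]]
clamp pts [[290.4, 221.0], [276.3, 232.9], [304.4, 231.4]]
[(np.int32(294), array([208.90816327, 190.94557823])), (np.int32(182), array([224.3956044 , 198.46703297]))]
```

View pics/p8.png

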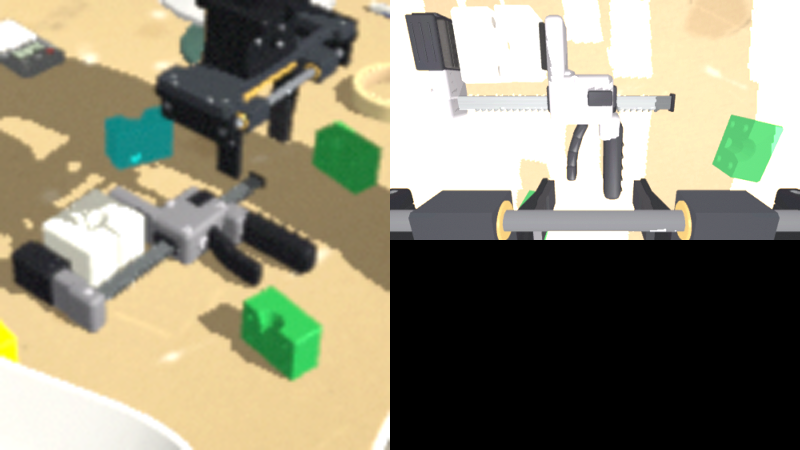

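Last picture: the pad now sits flush (side (40,270)). In the wrist view the open fingers (548,182) and (643,182) straddle trigger (575,150) and handle (612,160) symmetrically. The side view confirms the tips are about 25 mm above the reported TCP, so I descend by feel to the table.

Emit:
servo_tool --pt "0 0.001 0 0 0 0 -1" --pt "0 0.001 0 0 0 0 -1" --pt "0 0.001 0.02 0 0 0 -1" --pt "0 0.001 0.05 0 0 0 -1" --pt "0 0.001 0.075 0 0 0 -1" --pt "0 0.001 0.09 0 0 0 -1" --pt "0 0.001 0.096 0 0 0 -1" --pt "0 0.001 0.102 0 0 0 -1" --pt "0 0.001 0.106 0 0 0 -1" --pt "0 0.001 0.11 0 0 0 -1" --pt "0 0.001 0.11 0 0 0 -1"

```text
time: 9.18
position: [0.466, 0.0703, -0.0079]
orientation: [0.0, 0.994, -0.109, 0.0]
ft_force: [-0.1, 0.8, -1.1]
grip_width: 0.998
grasp_force: 0.0
```

Emit:
servo_tool --pt "0 0 0.003 0 0 0 -1" --pt "0 0 0.006 0 0 0 -1" --pt "0 0 0.008 0 0 0 -1" --pt "0 0 0.008 0 0 0 -1"

```text
time: 9.52
position: [0.4656, 0.0703, -0.0162]
orientation: [0.0, 0.994, -0.109, -0.0]
ft_force: [-0.0, -0.4, -0.5]
grip_width: 1.002
grasp_force: 0.0
```

Emit:
servo_tool --pt "0 0 0.002 0 0 0 -0.6" --pt "0 0 0.002 0 0 0 -0.6" --pt "0 0 0.002 0 0 0 -0.45" --pt "0 0 0.002 0 0 0 -0.45" --pt "0 0 0.002 0 0 0 -0.45"

```text
time: 9.93
position: [0.466, 0.0707, -0.0178]
orientation: [-0.0, 0.994, -0.109, 0.0]
ft_force: [0.6, 0.5, -1.3]
grip_width: 0.756
grasp_force: 0.9
```

Emit:
servo_tool --pt "0 0.002 0 0 0 0 -0.35" --pt "0 0.004 0 0 0 0 -0.25" --pt "0 0.006 0 0 0 0 -0.17" --pt "0 0.008 0 0 0 0 -0.09" --pt "0 0.01 0 0 0 0 -0.01" --pt "0 0.012 0 0 0 0 0.06" --pt "0 0.013 0 0 0 0 0.09" --pt "0 0.013 0 0 0 0 0.1" --pt "0 0.013 0 0 0 0 0.1"

```text
time: 10.68
position: [0.4628, 0.0567, -0.018]
orientation: [0.001, 0.994, -0.11, -0.0]
ft_force: [1.0, -3.4, 1.4]
grip_width: 0.46
grasp_force: 9.8
```

```bash
cat > m.py <<'E'
from h import *
from station import ctrl,optics
import sys
st=ctrl.get_state();print("t",st["time"],np.round(st["position"],4),np.round(st["ft_force"],1),round(st["grip_width"],3),round(st["grasp_force"],1))
t=optics.snapshot("top");s=optics.snapshot("side");pickle.dump((t,s),open(f"pics/m{sys.argv[1]}.pkl","wb"))
def meas(nm,d,x0,y0,x1,y1):
    c=d["color"][y0:y1,x0:x1]
    q=cv2.connectedComponentsWithStats((c.min(2)>(150 if nm=="top" else 95)).astype(np.uint8));
    print(nm,[(int(q[2][i,4]),np.round(q[3][i]+[x0,y0],1).tolist()) for i in range(1,q[0]) if q[2][i,4]>60])
    if nm=="side":
        q=cv2.connectedComponentsWithStats((c.max(2)<45).astype(np.uint8));print(" dark",[(int(q[2][i,4]),np.round(q[3][i]+[x0,y0],1).tolist()) for i in range(1,q[0]) if q[2][i,4]>60])
meas("top",t,175,165,260,275);meas("side",s,195,200,265,262)
E
python3 m.py 1
```

```text
t 10.6833 [ 0.4628  0.0567 -0.018 ] [ 1.  -3.4  1.4] 0.46 9.8
top [(334, [209.8, 189.6]), (199, [228.0, 186.7])]
side [(652, [232.1, 228.4])]
 dark [(90, [260.2, 219.2]), (231, [214.8, 238.8])]
```

Emit:
servo_tool --pt "0 -0.002 0 0 0 0 0.0" --pt "0 -0.005 0 0 0 0 -0.15" --pt "0 -0.008 0 0 0 0 -0.28" --pt "0 -0.011 0 0 0 0 -0.4" --pt "0 -0.013 0 0 0 0 -0.5" --pt "0 -0.013 0 0 0 0 -0.5" --pt "0 -0.013 0 0 0 0 -0.5"

```text
time: 11.37
position: [0.4662, 0.0715, -0.0179]
orientation: [-0.001, 0.994, -0.109, 0.001]
ft_force: [1.3, 1.0, -0.9]
grip_width: 0.742
grasp_force: 1.5
```

```bash
python3 m.py 2
```

```text
t 11.3667 [ 0.4662  0.0715 -0.0179] [ 1.3  1.  -0.9] 0.742 1.5
top [(302, [209.4, 188.7]), (134, [225.5, 186.7])]
side [(625, [231.7, 228.6])]
 dark [(136, [258.5, 222.6]), (88, [251.8, 233.4]), (229, [213.9, 238.3])]
```

Emit:
servo_tool --pt "0 0.002 0 0 0 0 -0.35" --pt "0 0.004 0 0 0 0 -0.25" --pt "0 0.006 0 0 0 0 -0.17" --pt "0 0.008 0 0 0 0 -0.09" --pt "0 0.01 0 0 0 0 -0.01" --pt "0 0.012 0 0 0 0 0.06" --pt "0 0.013 0 0 0 0 0.09" --pt "0 0.013 0 0 0 0 0.1" --pt "0 0.013 0 0 0 0 0.1"

```text
time: 12.22
position: [0.4628, 0.057, -0.018]
orientation: [0.0, 0.994, -0.11, -0.0]
ft_force: [-0.2, -1.6, -0.4]
grip_width: 0.457
grasp_force: 9.4
```

```bash
python3 m.py 3
```

```text
t 12.2167 [ 0.4628  0.057  -0.018 ] [-0.2 -1.6 -0.4] 0.457 9.4
top [(340, [210.6, 190.2]), (199, [228.0, 186.7])]
side [(614, [232.7, 227.8])]
 dark [(89, [260.2, 219.1]), (230, [216.4, 238.0])]
```

Emit:
servo_tool --pt "0 -0.002 0 0 0 0 0.0" --pt "0 -0.005 0 0 0 0 -0.15" --pt "0 -0.008 0 0 0 0 -0.28" --pt "0 -0.011 0 0 0 0 -0.4" --pt "0 -0.013 0 0 0 0 -0.5" --pt "0 -0.013 0 0 0 0 -0.5" --pt "0 -0.013 0 0 0 0 -0.5"

```text
time: 12.9
position: [0.4664, 0.0715, -0.0178]
orientation: [-0.001, 0.994, -0.109, 0.001]
ft_force: [0.5, 1.4, -0.7]
grip_width: 0.74
grasp_force: 1.5
```

Emit:
servo_tool --pt "0 0.002 0 0 0 0 -0.35" --pt "0 0.004 0 0 0 0 -0.27" --pt "0 0.006 0 0 0 0 -0.2" --pt "0 0.007 0 0 0 0 -0.15" --pt "0 0.008 0 0 0 0 -0.12" --pt "0 0.008 0 0 0 0 -0.12"

```text
time: 13.4
position: [0.4641, 0.0619, -0.0179]
orientation: [0.0, 0.994, -0.11, 0.0]
ft_force: [1.3, -0.9, 0.1]
grip_width: 0.568
grasp_force: 7.7
```

```bash
python3 m.py 4
```

```text
t 13.4 [ 0.4641  0.0619 -0.0179] [ 1.3 -0.9  0.1] 0.568 7.7
top [(521, [217.4, 188.7])]
side [(581, [233.0, 227.5])]
 dark [(105, [259.7, 220.2]), (228, [216.5, 237.2])]
```

The two mould blobs have merged in the top view, so the seam is nearly shut. I close slowly from here.

Emit:
servo_tool --pt "0 0.001 0 0 0 0 -0.08" --pt "0 0.002 0 0 0 0 -0.04" --pt "0 0.003 0 0 0 0 0.0" --pt "0 0.003 0 0 0 0 0.0"

```text
time: 13.83
position: [0.4635, 0.0594, -0.0179]
orientation: [0.0, 0.994, -0.109, 0.0]
ft_force: [1.5, -0.5, -0.5]
grip_width: 0.509
grasp_force: 9.1
```

Emit:
servo_tool --pt "0 0.001 0 0 0 0 0.04" --pt "0 0.002 0 0 0 0 0.07" --pt "0 0.002 0 0 0 0 0.08" --pt "0 0.002 0 0 0 0 0.08"

```text
time: 14.17
position: [0.4631, 0.0574, -0.0179]
orientation: [0.0, 0.994, -0.109, 0.0]
ft_force: [2.4, -0.3, -0.4]
grip_width: 0.465
grasp_force: 11.6
```

```bash
python3 m.py 5
```

```text
t 14.1667 [ 0.4631  0.0574 -0.0179] [ 2.4 -0.3 -0.4] 0.465 11.6
top [(532, [217.9, 189.4])]
side [(563, [233.4, 227.3])]
 dark [(88, [260.2, 219.2]), (226, [217.6, 237.0])]
```

Emit:
servo_tool --pt "0 0.001 0 0 0 0 0.1" --pt "0 0.001 0 0 0 0 0.1"

```text
time: 14.43
position: [0.4629, 0.0568, -0.0179]
orientation: [-0.0, 0.994, -0.109, 0.0]
ft_force: [2.5, 0.4, -0.5]
grip_width: 0.458
grasp_force: 12.4
```

Emit:
servo_tool --pt "0 -0.002 0 0 0 0 0.0" --pt "0 -0.005 0 0 0 0 -0.15" --pt "0 -0.008 0 0 0 0 -0.28" --pt "0 -0.011 0 0 0 0 -0.4" --pt "0 -0.013 0 0 0 0 -0.5" --pt "0 -0.013 0 0 0 0 -0.51" --pt "0 -0.013 0 0 0 0 -0.51"

```text
time: 15.02
position: [0.4654, 0.0704, -0.0181]
orientation: [-0.0, 0.994, -0.109, -0.0]
ft_force: [0.2, 1.1, -2.2]
grip_width: 0.744
grasp_force: 1.4
```

Emit:
servo_tool --pt "0 0.002 0 0 0 0 -0.4" --pt "0 0.003 0 0 0 0 -0.34" --pt "0 0.004 0 0 0 0 -0.3" --pt "0 0.004 0 0 0 0 -0.3"

```text
time: 15.35
position: [0.4644, 0.0652, -0.0181]
orientation: [0.0, 0.994, -0.109, -0.0]
ft_force: [-0.4, 0.3, -1.5]
grip_width: 0.663
grasp_force: 6.9
```

```bash
python3 m.py 6
```

```text
t 15.35 [ 0.4644  0.0652 -0.0181] [-0.4  0.3 -1.5] 0.663 6.9
top [(474, [217.5, 188.6])]
side [(546, [233.3, 227.3])]
 dark [(115, [259.2, 221.1]), (227, [217.6, 236.8])]
```

Emit:
servo_tool --pt "0 0.001 0 0 0 0 -0.27" --pt "0 0.002 0 0 0 0 -0.23" --pt "0 0.002 0 0 0 0 -0.23"

```text
time: 15.7
position: [0.4641, 0.0634, -0.0181]
orientation: [0.0, 0.994, -0.109, -0.0]
ft_force: [-0.0, 0.5, -2.8]
grip_width: 0.623
grasp_force: 10.1
```

Emit:
servo_tool --pt "0 0.001 0 0 0 0 -0.2" --pt "0 0.002 0 0 0 0 -0.16" --pt "0 0.002 0 0 0 0 -0.16"

```text
time: 15.95
position: [0.4638, 0.0614, -0.018]
orientation: [0.0, 0.994, -0.109, 0.0]
ft_force: [-0.5, 1.0, -4.7]
grip_width: 0.589
grasp_force: 12.5
```

Emit:
servo_tool --pt "0 0.001 0 0 0 0 -0.12" --pt "0 0.002 0 0 0 0 -0.09" --pt "0 0.002 0 0 0 0 -0.09"

```text
time: 16.2
position: [0.4635, 0.0593, -0.0179]
orientation: [0.0, 0.994, -0.109, 0.0]
ft_force: [2.1, -0.0, -3.5]
grip_width: 0.55
grasp_force: 15.7
```

```bash
python3 m.py 7
```

```text
t 16.2 [ 0.4635  0.0593 -0.0179] [ 2.1 -0.  -3.5] 0.55 15.7
top [(520, [218.7, 189.1])]
side [(545, [233.6, 226.8])]
 dark [(100, [259.9, 219.6]), (218, [218.5, 236.3])]
```

Emit:
servo_tool --pt "0 0.001 0 0 0 0 -0.05" --pt "0 0.001 0 0 0 0 -0.05" --pt "0 0.001 0 0 0 0 -0.05" --pt "0 0.001 0 0 0 0 -0.05" --pt "0 0.001 0 0 0 0 -0.05"

```text
time: 16.72
position: [0.4631, 0.0584, -0.018]
orientation: [0.0, 0.994, -0.11, -0.0]
ft_force: [1.6, -1.2, -4.0]
grip_width: 0.53
grasp_force: 19.2
```

```bash
python3 m.py 8; python3 - <<'E'
from h import *
t,s=pickle.load(open("pics/m8.pkl","rb"));x0,y0=175,165
c=t["color"][y0:275,x0:260];m=(c.min(2)>150).astype(np.uint8)
pts=np.argwhere(m)[:,::-1].astype(np.float32);b=cv2.boxPoints(cv2.minAreaRect(pts))+[x0,y0]
print([np.round(ray(t,*p,.048)[:2],3).tolist() for p in b])
for n in("side7","m"):
    d=s if n=="m" else pickle.load(open("pics/side7.pkl","rb"))
    g=d["color"].mean(2)
    # pad height: dark rows per column
    print([(c,int((g[225:262,c]<45).sum())) for c in range(204,228,3)])
E
```

```text
t 16.7167 [ 0.4631  0.0584 -0.018 ] [ 1.6 -1.2 -4. ] 0.53 19.2
top [(529, [218.7, 189.3])]
side [(537, [233.7, 226.7])]
 dark [(91, [260.2, 219.6]), (217, [218.7, 236.2])]
[[0.475, 0.222], [0.646, 0.155], [0.618, 0.088], [0.449, 0.156]]
[(204, 8), (207, 21), (210, 23), (213, 25), (216, 27), (219, 4), (222, 1), (225, 0)]
[(204, 0), (207, 0), (210, 0), (213, 13), (216, 16), (219, 16), (222, 17), (225, 7)]
```

```bash
python3 - <<'E'
from h import *
from station import ctrl
t,s=pickle.load(open("pics/m8.pkl","rb"));x0,y0=175,165
c=t["color"][y0:275,x0:260];q=cv2.connectedComponentsWithStats((c.min(2)>150).astype(np.uint8))
i=1+np.argmax(q[2][1:,4]);l=q[1]==i
# +x edge (first row) per column, in world
E=[ray(t,x0+k,y0+np.argmax(l[:,k])-.5,.048) for k in range(85) if l[:,k].sum()>18]
B=[ray(t,x0+k,y0+len(l)-1-np.argmax(l[::-1,k])+.5,.048) for k in range(85) if l[:,k].sum()>18]
X=np.array([.976,-.216]);Y=np.array([.216,.976]);o=np.array([.5287,.0718])
for A in(E,B):
  for p in A[::3]: print(np.round([(p[:2]-o)@X*1e3,(p[:2]-o)@Y*1e3],1).tolist(),end=" ")
  print()
print(ctrl.get_state()["grasp_force"])
E
```

```text
[72.6, 110.2] [81.3, 104.4] [82.7, 97.2] [85.3, 57.4] 
[14.8, 97.8] [16.2, 90.6] [15.2, 82.9] [37.0, 47.4] 
19.356847290212045
```

Emit:
servo_tool --pt "0 0 0 0 0 0 -0.05" --pt "0 0 0 0 0 0 -0.05" --pt "0 0 0 0 0 0 -0.05" --pt "0 0 0 0 0 0 -0.05" --pt "0 0 0 0 0 0 -0.05" --pt "0 0 0 0 0 0 -0.05"

```text
time: 17.32
position: [0.463, 0.0585, -0.018]
orientation: [0.0, 0.994, -0.109, -0.0]
ft_force: [0.1, -1.6, -3.5]
grip_width: 0.528
grasp_force: 19.7
```

```bash
python3 -c "
from station import ticket
print(ticket.close_job())"
```

```text
the job is handed in; nothing more can be done
None
```

I've handed the job in with the gripper still squeezing handle and trigger, the slip-on pad pressed home and the mould halves drawn together. The pinch was steady at about 19.7 N, which by your figures means roughly 20 N between the pads. No verdict came back.

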